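# Unlock the jewellery case with a worn cam lock

### The job

Take the key that stands in the watch stand on the mirror tray, put it upright into the lock in the lid of the jewellery case and turn it gently back and forth under light pressure until you feel its blade drop into the hidden slot, all the way in. Then turn it clockwise (seen from above) up to its stop, so that the flat bow lines up with the two brass marks on the lid, and leave the key standing fully home in the lock. Never force the key in the lock, and leave the other things on the tray where they are.

Things in the scene. Friction and masses are not known exactly. Their poses are not given: they have to be found in the camera images.
- key: Bare-steel cam-lock key, 80 mm tall, 0.14 kg, loose, standing bow up. Origin: middle of the blade's tip (underside); z up along it, x along blade and bow width. From below: blade 19 (x) by 5 (y) by 8 mm tall; round barrel 20 mm dia. to 38 mm; neck 12 mm dia. to 46 mm; flat bow 28 (x) by 10 mm (y) to 80 mm: grip it across the 10 mm. Half a turn makes no difference.
- stand: Dark grey hard silicone watch stand, fixed on the tray. Origin: centre of its underside, below the key well. Block 56 (x) by 60 mm (y), 34 mm high; in its middle a round well, 23 mm dia., floor 10 mm above the underside, where the key stands at the start. A foot with a leaning watch pad, 45 mm high, reaches to 62 mm on its +x side.
- case: Dark wood jewellery case, fixed: 160 (x, front to back) by 200 mm (y), 70 mm high. Origin: centre of its underside; z up. Two brass marks on the lid, before and behind the lock, show the unlocked direction of the key's bow: along the case's x axis, where the lock has a hard stop. 30 N or more between key and case (down, sideways or against the stop) damages the lock.
- lock (a point): Mouth of the lock: centre of the round hole in the lid, level with the lid's top; axes as the case's. Hole 21.5 mm dia., 3 mm chamfer, 33 mm deep. A cam sits in it, its top 25.5 mm below the mouth, with a straight slot 6.6 mm wide right across, whose floor is 33 mm below the mouth. A key whose blade is not in line with the slot rests on the cam, 7.5 mm short of home.
- cam (a point): Centre of the slot's floor; its axes are the case's and do NOT show the slot. A thin black dust flap, which gives way freely, hides the cam. The slot starts anywhere 0.4 to 1.4 rad counter-clockwise (from above) of the case's x axis. Lean 3 to 5 N and turn to feel for it; harder drags the cam along. Once in, key and cam turn together against 0.08 N m (play 0.08 rad).
- tray: Round mirror tray, 300 mm in diameter, 8 mm high, fixed. Origin: centre of its underside. Its loose things are clustered on its left half (+y), the watch stand stands on its right half.
- bottle: Bystander on the tray: oval glass bottle with a gold cap, 66 by 34 mm, 102 mm high, loose. Origin: centre of its underside.
- incense: Bystander on the tray: low round ceramic incense holder, 72 mm in diameter, 26 mm high, loose. Origin: centre of its underside.
- flask: Bystander on the tray: glass cylinder with a hinged flip-top lid, 44 mm in diameter, 84 mm high, loose. Origin: centre of its underside.
Mind the look-alikes: they are no part of the job. What is shaped like the key but orange or purple is not meant.

How it is judged (in metres and radians):
On the way, in this order (a step that is already met when the one before it is completed fails the run):
1. the key's blade has dropped into the hidden slot (key within 3 mm of fully home in the lock), still turned well away from the unlocked direction (z of key in the frame of lock below -0.03 m and horizontal distance between key and lock below 0.004 m and angle between the x axis of key and the x axis of case, either way round above 0.25 rad), for 0.2 s.
2. the key, still home, is turned clockwise until its bow lies along the marks (within 0.15 rad) (z of key in the frame of lock below -0.03 m and horizontal distance between key and lock below 0.004 m and angle between the x axis of key and the x axis of case, either way round below 0.15 rad), for 0.2 s.
At the end, for the whole second after the job is handed in: the key stands upright (within 0.12 rad), at rest and let go, in the lock, its tip within 3 mm of the slot's floor and 4 mm of the lock's axis, its bow along the case's x axis within 0.15 rad (all of step 2 and angle between key's own z axis and vertical below 0.12 rad and linear speed of key below 0.02 m/s); the robot touches nothing.
It fails at once if the key is forced: 30 N or more between key and case (contact force between key and case above 30 N).
It fails at once if a bystander on the tray is shifted by more than 20 mm or tipped over (distance of any of bottle, incense, flask from where it was at the start of the episode above 0.02 m or angle between any of bottle, flask's own z axis and vertical above 0.5 rad).
It also fails if it takes over 58 s, if anything falls off the work surface, if the arm or the gripper's body presses on something with over 40 N, if the wrist force passes 120 N, or if a joint passes its speed limit or range.

### The arm

A 6-joint arm with a two-finger parallel gripper is mounted at the origin on the work surface. World frame = base frame: x ahead of the robot, y to its left, z up, the work surface at z = 0. Lengths are in mm, angles in rad, forces in N, time in s.
With the tool pointing down it reaches from about 400 to 925 mm from the base axis. Payload 12.5 kg.
Tool frame: the origin (TCP) lies midway between the tips of the shut fingers; the grasp point (between the pads) lies 19 mm behind it; z points along the fingers, y is the direction in which the jaws open and shut (so a half turn about z gives the same grasp; the last joint's range is limited). The gripper opens to 95 mm and grips with 3 to 60 N. Pads are 20 mm wide; open, the fingers measure 119 mm over their backs; the gripper's body (75 mm by 180 mm) begins 59 mm behind the grasp point.
Start: joints at [-1.258, 0.491, 1.559, -0, 1.092, -0.106], TCP at [254.189, -570.994, 214.661] pointing down, gripper open.
Joint ranges: [-3.1, 3.1], [-0.84, 2.19], [0.05, 2.79], [-1.13, 4.28], [0.06, 2.93], [-2.69, 2.69]. Speed limits (rad/s): [2.22, 2.22, 2.79, 3.14, 3.14, 3.14].

### API

Orientations are given as [roll, pitch, yaw] about the fixed x, y, z axes, in that order (R = Rz(yaw) Ry(pitch) Rx(roll)).
In Python, from cell import * gives the robot as it stands. The module is installed in compiled form; this text tells all that it offers.
- The arm moves only by the tool carry_out, never from a script. Its argument "moves" is a list of rows, each an object of numbers: "dx", "dy", "dz": the shift along the tool's x, y, z in m; "twist": the turn about the tool's z in degrees. A call has 1 to 5 rows; each row is the pose to reach, as a shift and turn from the pose commanded when the call began, along the tool's axes at that moment; what a row does not reach only later rows make up. A row lasts 1/10 s, in which the tool goes at most 50 mm and 8.59 degrees, less where a joint would pass 70% of its speed; a pose out of reach is approached as far as the arm can. A call with a gripper value outside its range is refused whole. "grip" is the finger opening in m, from 0 to 0.0951, set as the call begins (left out, the last holds). The fingers move at their own pace and stop on an object; the grip force is fixed at half the most. Time passes only in rows, so rows that repeat a pose let the fingers close. It gives the time, the measured TCP pose, the force and the opening at its end, in the units of the state.
- state(): the state, without advancing time (a new reading comes with each control period).
- read_camera(name): name is "scene" or "top" or "wrist"; returns (picture, depth): 480x640x3 uint8, red, green, blue; 480x640 float32, mm along the optical axis (not along the pixel's ray), 0 where there is no reading.
- camera_info(name): a dict with "mtx" (3x3 intrinsics, pixels), "R" (3x3) and "t" (3): a world point X has camera coordinates R X + t. Camera axes: x right, y down, z forward; pixel columns grow to the right and rows downward; lengths in mm; the calibration is good to about 2 mm. A picture is of the moment at which its call begins: read the wrist's pose just before it. camera_info takes no time and is no camera call; for the wrist camera it gives the pose at the moment of the call.
- job_done(): hands the job in, once; it reports no verdict.
The state is a dict: "t": time; "joints": joint angles; "qvel": joint speeds; "tau": joint torques, N m; "eef_pos": TCP position; "tcp_rot": TCP orientation; "ft_force": force on the tool from outside, world axes, zero at the start; "moment": the same for the moment, N m; "opening": opening from 0.0 (shut) to 1.0 (fully open).
Only numpy, scipy, OpenCV 4.12 (cv2) and the standard library are available. Lean on these libraries where they do the work, as an engineer would, in place of code of your own. Each camera call takes 0.05 s, during which the arm holds its last target. There are 200 camera calls.

## Working session

There is one attempt and no reset: what is moved stays moved. The work goes in short steps, Python scripts to look and compute and a tool call to move; the robot and the scene stay as the last step left them, time stands still between calls to the robot, and variables do not carry over. Pictures are saved under pics/ and viewed, about 8 in all and at most 12, crops included, and the job is handed in when it is done.

Besides the shell and the picture viewer there is one more tool, called after "Call:" as name([rows], argument=value, ...), one row to a line, values as JSON. carry_out: Moves the arm, as the interface text tells. Its arguments: {"type":"object","properties":{"moves":{"type":"array","items":{"type":"object","properties":{"dx":{"type":"number"},"dy":{"type":"number"},"dz":{"type":"number"},"twist":{"type":"number"}}}},"grip":{"type":"number"}},"required":["moves"]}

```bash
mkdir -p pics
cat > h.py <<'E'
from cell import *
import numpy as np, cv2
def ray(c,u,v):
    K=c["mtx"];R=np.array(c["R"]);t=np.array(c["t"])
    d=R.T@np.linalg.solve(np.array(K),[u,v,1.]);return -R.T@t,d
def atz(c,u,v,z):
    o,d=ray(c,u,v);return o+d*(z-o[2])/d[2]
def dep(c,D,u,v):
    o,d=ray(c,u,v);return o+d*np.median(D[v-1:v+2,u-1:u+2])
def proj(c,X):
    p=np.array(c["mtx"])@(np.array(c["R"])@np.array(X,float)+c["t"]);return p[:2]/p[2]
E
python3 - <<'E'
from h import *
for n in("scene","top"):
    p,d=read_camera(n);c=camera_info(n)
    cv2.imwrite(f"pics/{n}0.png",p[:,:,::-1]);np.save(n+"d.npy",d)
    print(n,c)
print(state())
E
```

```text
scene {'mtx': array([[461.71827159,   0.        , 317.65625088],
       [  0.        , 461.71827159, 235.14097907],
       [  0.        ,   0.        ,   1.        ]]), 'R': array([[ 0.24167874,  0.97005976,  0.0239887 ],
       [ 0.59988209, -0.12993059, -0.78946787],
       [-0.76271415,  0.20518799, -0.61332293]]), 't': array([-185.79813197, -205.81828772, 1171.96829322])}
top {'mtx': array([[550.05032177,   0.        , 322.7936989 ],
       [  0.        , 550.05032177, 238.47853043],
       [  0.        ,   0.        ,   1.        ]]), 'R': array([[ 0.01214188, -0.9997933 ,  0.01630746],
       [-0.98919999, -0.01439239, -0.14586377],
       [ 0.14606832, -0.01436028, -0.98917027]]), 't': array([ 82.69307462, 465.59426942, 930.93424583])}
{'t': 0.1, 'joints': array([-1.25760869e+00,  4.91507064e-01,  1.55939541e+00, -6.41236714e-06,
        1.09173547e+00, -1.05574853e-01]), 'qvel': array([-0.0010311 , -0.00305173, -0.00206402, -0.001803  , -0.00205895,
       -0.00069388]), 'tau': array([ 4.94544336e-03, -6.13618469e+01, -2.58605844e+01,  6.94885617e-02,
        4.70420870e-02, -5.11933843e-05]), 'eef_pos': array([ 254.10697545, -570.76256024,  214.11298178]), 'tcp_rot': array([-3.14055258e+00, -1.04495691e-04,  4.18765398e-01]), 'ft_force': array([-0.32426307,  0.18479743, -0.18884807]), 'moment': array([0.04311212, 0.00948035, 0.00070415]), 'opening': 0.9968486653233294}
```

View pics/top0.png

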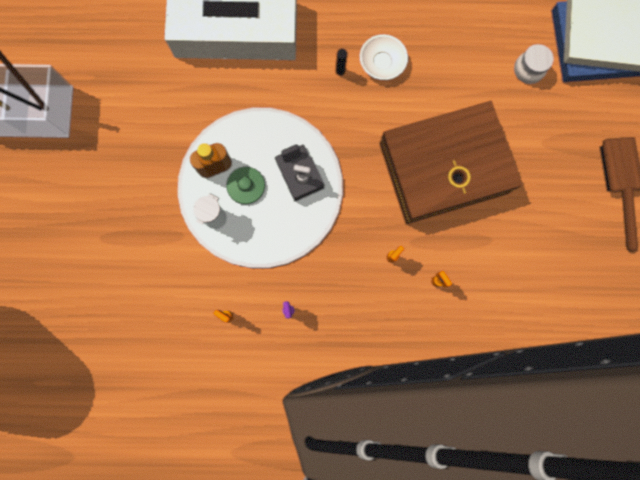

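View pics/scene0.png

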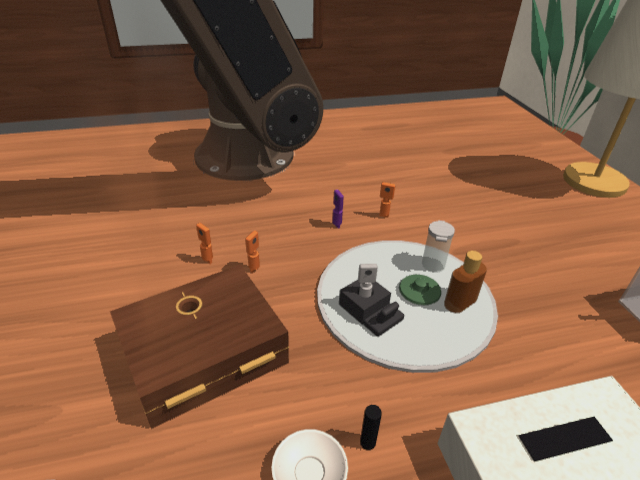

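Top view: the key is at about (302,172) in the dark stand, the lock ring at (459,177) with brass marks at about (455,163) and (464,191). The bottle, incense holder and flask are on the tray's left. The orange and purple decoys are off the tray. Scene view: key bow at about (368,274), lock at (189,305).

Run:
```python
from h import *
t=cv2.imread("pics/top0.png");s=cv2.imread("pics/scene0.png")
a=cv2.resize(t[135:210,265:340],(400,400),interpolation=cv2.INTER_CUBIC)
b=cv2.resize(t[140:215,422:497],(400,400),interpolation=cv2.INTER_CUBIC)
cv2.imwrite("pics/crop0.png",np.hstack([a,b]))
ct=camera_info("top");cs=camera_info("scene");dt=np.load("topd.npy");ds=np.load("scened.npy")
def tri(p,q):
    A=[];B=[]
    for c,(u,v) in((ct,p),(cs,q)):
        o,d=ray(c,u,v);d/=np.linalg.norm(d);P=np.eye(3)-np.outer(d,d);A.append(P);B.append(P@o)
    return np.linalg.lstsq(np.vstack(A),np.hstack(B),rcond=None)[0].round(1)
print("key tri",tri((302,170),(368,266)),"lock tri",tri((459,177),(189,305)))
print("key depth",dep(ct,dt,302,170).round(),dep(cs,ds,368,270).round(),"lid",dep(ct,dt,440,165).round(),dep(cs,ds,220,320).round())
print("tray",dep(ct,dt,262,240).round())
print("marks",atz(ct,455,163,70),atz(ct,464,191,70))
for u,v in((382,137),(491,102),(520,186),(411,221)): print(dep(ct,dt,u,v).round(),atz(ct,u,v,70).round())
```

```text
key tri [571.1 126.1  92.8] lock tri [ 569.9 -143.8   68.4]
key depth [569. 126.  98.] [578. 124.  91.] lid [ 590. -111.   72.] [ 609. -102.   69.]
tray [463. 197.  11.]
marks [ 594.20226126 -137.42506422   70.        ] [ 544.88975218 -151.78214476   70.        ]
[646. -14.  49.] [639. -11.  70.]
[ 706. -203.   71.] [ 706. -204.   70.]
[ 572. -274.    4.] [ 555. -249.   70.]
[499. -68.  25.] [491. -60.  70.]
```

View pics/crop0.png

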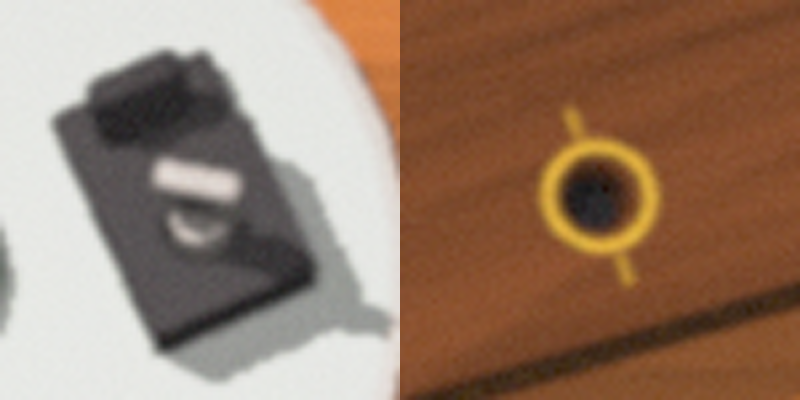

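Call:
carry_out([
  {"dx": 0.187, "dy": -0.166},
  {"dx": 0.187, "dy": -0.166},
  {"dx": 0.187, "dy": -0.166},
  {"dx": 0.187, "dy": -0.166},
  {"dx": 0.187, "dy": -0.166},
], grip=0.06)

```text
schema error: expected keys dx, dy, dz, twist
```

Call:
carry_out([
  {"dx": 0.187, "dy": -0.166},
  {"dx": 0.187, "dy": -0.166},
  {"dx": 0.187, "dy": -0.166},
  {"dx": 0.187, "dy": -0.166},
  {"dx": 0.187, "dy": -0.166},
])

```text
schema error: expected keys dx, dy, dz, twist
```

Call:
carry_out([
  {"dx": 0.187, "dy": -0.166, "dz": 0, "twist": 0},
  {"dx": 0.187, "dy": -0.166, "dz": 0, "twist": 0},
  {"dx": 0.187, "dy": -0.166, "dz": 0, "twist": 0},
  {"dx": 0.187, "dy": -0.166, "dz": 0, "twist": 0},
  {"dx": 0.187, "dy": -0.166, "dz": 0, "twist": 0},
], grip=0.06)

```text
t: 0.6
eef_pos: [357.8, -341.4, 214.5]
tcp_rot: [-3.141, -0.0, 0.418]
ft_force: [0.9, -0.6, 0.0]
opening: 0.656
```

Call:
carry_out([
  {"dx": 0.187, "dy": -0.166, "dz": 0, "twist": 0},
  {"dx": 0.187, "dy": -0.166, "dz": 0, "twist": 0},
  {"dx": 0.187, "dy": -0.166, "dz": 0, "twist": 0},
  {"dx": 0.187, "dy": -0.166, "dz": 0, "twist": 0},
  {"dx": 0.187, "dy": -0.166, "dz": 0, "twist": 0},
])

```text
t: 1.1
eef_pos: [461.2, -113.7, 214.6]
tcp_rot: [3.142, 0.0, 0.419]
ft_force: [0.2, -1.1, 0.0]
opening: 0.629
```

Call:
carry_out([
  {"dx": 0.198, "dy": -0.174, "dz": 0, "twist": -53},
  {"dx": 0.198, "dy": -0.174, "dz": 0, "twist": -53},
  {"dx": 0.198, "dy": -0.174, "dz": 0, "twist": -53},
  {"dx": 0.198, "dy": -0.174, "dz": 0, "twist": -53},
  {"dx": 0.198, "dy": -0.174, "dz": 0, "twist": -53},
])

```text
t: 1.6
eef_pos: [565.7, 113.6, 214.4]
tcp_rot: [-3.141, 0.0, 1.175]
ft_force: [0.9, -1.0, 0.7]
opening: 0.632
```

Call:
carry_out([
  {"dx": 0.0, "dy": 0.0, "dz": 0, "twist": -8},
  {"dx": 0.0, "dy": 0, "dz": 0, "twist": -10},
  {"dx": 0.0, "dy": 0.0, "dz": 0, "twist": -10},
])

```text
t: 1.9
eef_pos: [565.1, 111.9, 214.1]
tcp_rot: [-3.141, 0.0, 1.345]
ft_force: [0.8, 0.4, -0.8]
opening: 0.631
```

Run:
```python
from h import *
s=state();c=camera_info("wrist");p,d=read_camera("wrist")
cv2.imwrite("pics/w1.png",p[:,:,::-1]);np.save("w1d.npy",d);np.save("w1c.npy",c,allow_pickle=True)
print(s["eef_pos"],s["tcp_rot"],c, proj(c,[571,126,98]))
```

```text
[565.07459761 111.90359312 214.13077116] [-3.14075401e+00  3.79687024e-04  1.34452842e+00] {'mtx': array([[405.49458455,   0.        , 316.91418974],
       [  0.        , 405.49458455, 244.2733129 ],
       [  0.        ,   0.        ,   1.        ]]), 'R': array([[ 9.74394680e-01, -2.24844120e-01, -3.59312889e-04],
       [-2.17843945e-01, -9.44451651e-01,  2.46079447e-01],
       [-5.56688703e-02, -2.39700230e-01, -9.69249595e-01]]), 't': array([-524.70438462,  200.63989071,  448.18930151])} [321.52230483 218.32660533]
```

View pics/w1.png

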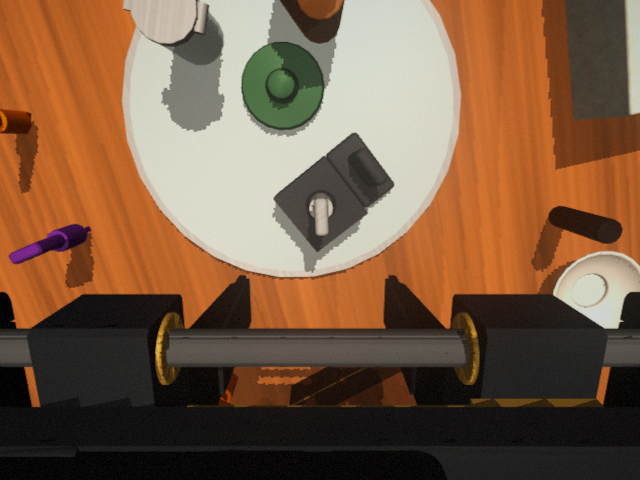

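Run:
```python
from h import *
c=np.load("w1c.npy",allow_pickle=True).item();d=np.load("w1d.npy");im=cv2.imread("pics/w1.png")
pts=[]
for v in range(180,250):
  for u in range(300,345):
    if d[v,u]>0:
      o,r=ray(c,u,v);X=o+r*d[v,u]
      if X[2]>88: pts.append([*X,u,v])
pts=np.array(pts);print(len(pts),pts.mean(0).round(1),np.percentile(pts,[2,50,98],axis=0).round(1))
print(cv2.minAreaRect(pts[:,:2].astype(np.float32)),cv2.minAreaRect(pts[:,3:].astype(np.float32)))
k=cv2.resize(im[180:250,285:355],(560,560),interpolation=cv2.INTER_CUBIC)
cv2.imwrite("pics/c1.png",k)
```

```text
518 [570.7 127.8  97.9 320.6 215.9] [[565.  114.5  92.8 314.  198. ]
 [570.8 127.9  98.1 321.  216. ]
 [576.6 140.4  99.9 327.  234. ]]
((570.6182861328125, 127.23870849609375), (27.2382869720459, 9.956342697143555), 79.39505767822266) ((320.62054443359375, 215.99581909179688), (38.287593841552734, 13.715987205505371), 88.02507019042969)
```

View pics/c1.png

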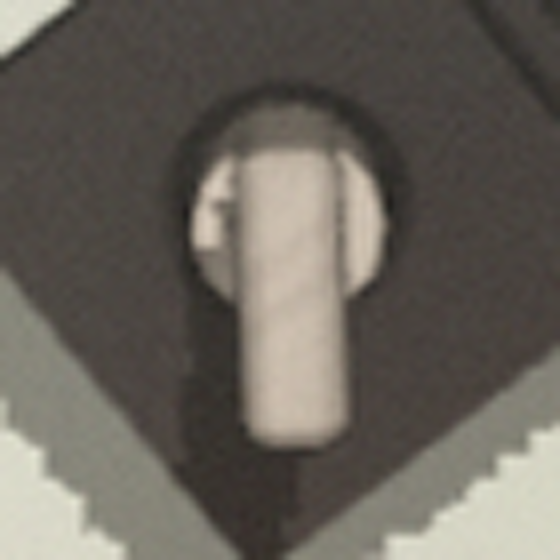

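The crop shows the bow's top as a bright bar. Its centre is at world (570.6, 127.2, 98), with its width along a yaw of about 79°.

Call:
carry_out([
  {"dx": 0.016, "dy": 0.002, "dz": 0.04, "twist": -2},
  {"dx": 0.016, "dy": 0.002, "dz": 0.08, "twist": -2},
  {"dx": 0.016, "dy": 0.002, "dz": 0.12, "twist": -2},
  {"dx": 0.016, "dy": 0.002, "dz": 0.15, "twist": -2},
  {"dx": 0.016, "dy": 0.002, "dz": 0.152, "twist": -2},
])

```text
t: 2.45
eef_pos: [569.0, 125.9, 59.4]
tcp_rot: [-3.136, 0.002, 1.376]
ft_force: [1.0, -0.4, 0.8]
opening: 0.629
```

Call:
carry_out([
  {"dx": 0, "dy": 0, "dz": 0, "twist": 0},
  {"dx": 0, "dy": 0, "dz": 0, "twist": 0},
  {"dx": 0, "dy": 0, "dz": 0, "twist": 0},
  {"dx": 0, "dy": 0, "dz": 0, "twist": 0},
  {"dx": 0, "dy": 0, "dz": 0, "twist": 0},
], grip=0.0)

```text
t: 2.95
eef_pos: [571.1, 126.6, 63.4]
tcp_rot: [3.14, -0.0, 1.378]
ft_force: [0.7, -0.0, -0.0]
opening: 0.265
```

Call:
carry_out([
  {"dx": 0, "dy": 0, "dz": 0, "twist": 0},
  {"dx": 0, "dy": 0, "dz": 0, "twist": 0},
  {"dx": 0, "dy": 0, "dz": 0, "twist": 0},
  {"dx": 0, "dy": 0, "dz": 0, "twist": 0},
  {"dx": 0, "dy": 0, "dz": 0, "twist": 0},
])

```text
t: 3.45
eef_pos: [571.1, 126.6, 62.8]
tcp_rot: [3.141, -0.0, 1.378]
ft_force: [0.9, 0.2, 2.8]
opening: 0.108
```

Call:
carry_out([
  {"dx": 0, "dy": 0, "dz": -0.01, "twist": 0},
  {"dx": 0, "dy": 0, "dz": -0.03, "twist": 0},
  {"dx": 0, "dy": 0, "dz": -0.06, "twist": 0},
  {"dx": 0, "dy": 0, "dz": -0.09, "twist": 0},
  {"dx": 0, "dy": 0, "dz": -0.1, "twist": 0},
])

```text
t: 3.95
eef_pos: [571.4, 126.7, 165.5]
tcp_rot: [3.138, -0.001, 1.378]
ft_force: [-0.1, -0.8, -1.8]
opening: 0.109
```

Run:
```python
from h import *
s=state();c=camera_info("wrist");p,d=read_camera("wrist");print(s)
cv2.imwrite("pics/w2.png",p[:,:,::-1]);np.save("w2d.npy",d);np.save("w2c.npy",c,allow_pickle=True)
```

```text
{'t': 3.95, 'joints': array([ 1.05417642e-01,  4.87268477e-01,  1.71628964e+00, -4.79971855e-07,
        9.34639058e-01,  2.97926951e-01]), 'qvel': array([-0.00214962, -0.08151283, -0.05953689, -0.00118125,  0.16848145,
        0.00061556]), 'tau': array([-6.95875337e-03, -5.85833859e+01, -2.31866008e+01,  6.80714403e-02,
        3.21922330e-01, -2.82277921e-03]), 'eef_pos': array([571.4493306 , 126.73275389, 165.5304183 ]), 'tcp_rot': array([ 3.13834664e+00, -9.96334657e-04,  1.37828892e+00]), 'ft_force': array([-0.11846291, -0.75817566, -1.79333369]), 'moment': array([-0.00247452, -0.12701388, -0.00358691]), 'opening': 0.10917500228470692}
```

Call:
carry_out([
  {"dx": -0.04, "dy": 0.008, "dz": 0, "twist": 0},
  {"dx": -0.08, "dy": 0.016, "dz": 0, "twist": 0},
  {"dx": -0.12, "dy": 0.023, "dz": 0, "twist": 0},
  {"dx": -0.16, "dy": 0.03, "dz": 0, "twist": 0},
  {"dx": -0.2, "dy": 0.038, "dz": 0, "twist": 0},
])

```text
t: 4.5
eef_pos: [568.9, -78.4, 161.2]
tcp_rot: [-3.139, -0.0, 1.378]
ft_force: [0.2, 0.3, -1.9]
opening: 0.106
```

Call:
carry_out([
  {"dx": -0.04, "dy": 0.008, "dz": 0, "twist": 0},
  {"dx": -0.08, "dy": 0.016, "dz": 0, "twist": 0},
  {"dx": -0.121, "dy": 0.023, "dz": 0, "twist": 0},
  {"dx": -0.121, "dy": 0.023, "dz": 0, "twist": 0},
  {"dx": -0.121, "dy": 0.023, "dz": 0, "twist": 0},
])

```text
t: 5.0
eef_pos: [568.4, -200.6, 161.2]
tcp_rot: [-3.139, -0.001, 1.376]
ft_force: [-0.4, 0.1, -1.3]
opening: 0.106
```

Run:
```python
from h import *
s=state();c=camera_info("wrist");p,d=read_camera("wrist");print(s)
cv2.imwrite("pics/w3.png",p[:,:,::-1]);np.save("w3d.npy",d);np.save("w3c.npy",c,allow_pickle=True);print(proj(c,[570,-144,70]))
```

```text
{'t': 5.0, 'joints': array([-4.48868231e-01,  5.17329735e-01,  1.67281750e+00,  1.13324793e-04,
        9.53855179e-01, -2.54470276e-01]), 'qvel': array([ 0.03517364, -0.01235951,  0.006073  ,  0.00285119,  0.00471263,
        0.00397192]), 'tau': array([-2.15959288e+00, -6.09436584e+01, -2.43797529e+01, -4.43930214e-02,
        7.41940574e-03, -1.21119898e-01]), 'eef_pos': array([ 568.44367686, -200.62274901,  161.16514827]), 'tcp_rot': array([-3.13928372e+00, -6.95921104e-04,  1.37633189e+00]), 'ft_force': array([-0.40408234,  0.079489  , -1.32723911]), 'moment': array([ 0.00123264, -0.08749223,  0.00323899]), 'opening': 0.10607139229420039}
[303.3373036  162.40182071]
```

View pics/w3.png

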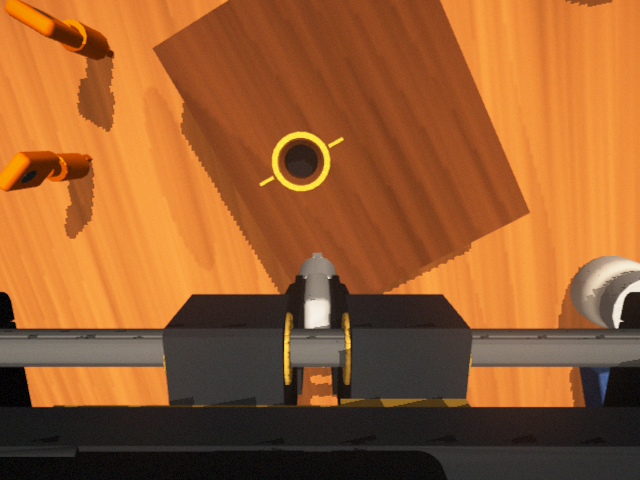

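Run:
```python
from h import *
c=np.load("w3c.npy",allow_pickle=True).item();im=cv2.imread("pics/w3.png").astype(int)
b,g,r=im[...,0],im[...,1],im[...,2]
m=((r>170)&(g>150)&(b<110)).astype(np.uint8);m[:120]=0;m[210:]=0;m[:,:250]=0;m[:,350:]=0
ys,xs=np.nonzero(m);L0=atz(c,301,161,70)
P=np.array([atz(c,x,y,70)[:2] for x,y in zip(xs,ys)])
rr=np.hypot(*(P-L0[:2]).T)
ring=np.c_[xs,ys][rr<24].astype(np.float32)
h,_=cv2.findContours(m,cv2.RETR_EXTERNAL,cv2.CHAIN_APPROX_NONE)
(cc,R)=cv2.minEnclosingCircle(P[rr<22].astype(np.float32));print("ring",cc,R,len(ring), "mean",P[rr<20].mean(0))
q=P[rr>24];v=cv2.fitLine(q.astype(np.float32),cv2.DIST_L2,0,.01,.01).ravel();print("mark yaw",np.degrees(np.arctan2(v[1],v[0])),v[2:],len(q))
e1=atz(c,262,185,70);e2=atz(c,343,139,70);print(e1,e2)
T=np.array([568.4,-200.6]);k=cv2.resize(im[235:305,283:353].astype(np.uint8),(560,560),interpolation=cv2.INTER_CUBIC)
a=np.linspace(0,2*np.pi,60)
def dr(pts,col):
    for X in pts:
        u,v=(proj(c,X)-[283,235]+.5)*8;cv2.circle(k,(int(u),int(v)),2,col,-1)
z=161.2-44.8
dr([[T[0]+10*np.cos(t),T[1]+10*np.sin(t),z+8] for t in a],(0,0,255))
ux=np.array([np.cos(1.376),np.sin(1.376)]);uy=np.array([-ux[1],ux[0]])
dr([[*(T+ux*s*9.5+uy*w),z] for s in np.linspace(-1,1,30) for w in(-2.5,2.5)],(0,255,0))
cv2.imwrite("pics/c3.png",k)
```

```text
ring (568.8115234375, -143.00033569335938) 21.8679141998291 1051 mean [ 568.44766246 -142.78149066]
mark yaw 17.5748 [ 568.16394 -143.175  ] 71
[ 541.06016985 -152.81452003   70.        ] [ 597.2231045  -134.74021489   70.        ]
```

View pics/c3.png

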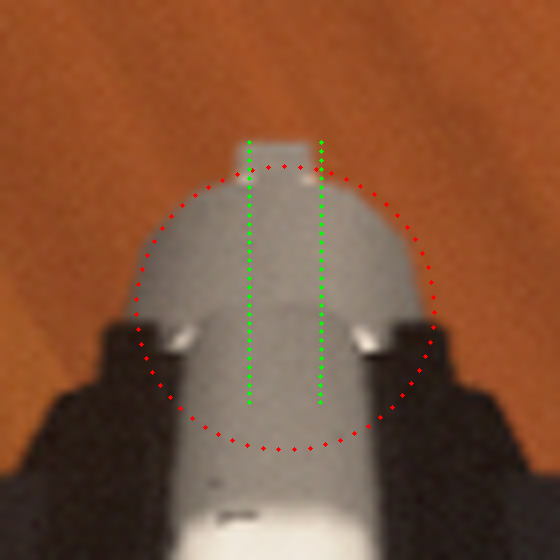

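Call:
carry_out([
  {"dx": 0.03, "dy": -0.005, "dz": 0, "twist": 0},
  {"dx": 0.0565, "dy": -0.01, "dz": 0, "twist": 0},
  {"dx": 0.0565, "dy": -0.01, "dz": 0.02, "twist": 0},
  {"dx": 0.0565, "dy": -0.01, "dz": 0.036, "twist": 0},
  {"dx": 0.0565, "dy": -0.01, "dz": 0.036, "twist": 0},
])

```text
t: 5.55
eef_pos: [569.2, -140.8, 124.6]
tcp_rot: [-3.138, -0.001, 1.38]
ft_force: [-0.3, 1.0, -1.7]
opening: 0.103
```

Call:
carry_out([
  {"dx": 0, "dy": 0, "dz": 0, "twist": 0},
  {"dx": 0, "dy": 0, "dz": 0, "twist": 0},
])

```text
t: 5.75
eef_pos: [570.6, -142.5, 127.3]
tcp_rot: [3.141, 0.0, 1.379]
ft_force: [-0.3, 0.1, -2.1]
opening: 0.106
```

Run:
```python
from h import *
s=state();c=camera_info("wrist");p,d=read_camera("wrist");print(s["eef_pos"],s["tcp_rot"],s["ft_force"],s["moment"])
im=p[:,:,::-1];np.save("w4c.npy",c,allow_pickle=True);cv2.imwrite("pics/w4.png",im)
x0,y0=263,215
k=cv2.resize(im[y0:y0+100,x0:x0+110],(770,700)[:2],interpolation=cv2.INTER_CUBIC)[:600]
T=s["eef_pos"][:2];z=s["eef_pos"][2]-44.8;a=np.linspace(0,2*np.pi,60)
def dr(pts,col):
    for X in pts:
        u,v=(proj(c,X)-[x0,y0]+.5)*7;cv2.circle(k,(int(u),int(v)),1,col,-1)
dr([[T[0]+10*np.cos(t),T[1]+10*np.sin(t),z+8] for t in a],(0,0,255))
dr([[568.6+20*np.cos(t),-143+20*np.sin(t),70] for t in a],(255,0,0))
cv2.imwrite("pics/c4.png",k)
```

```text
[ 570.58240311 -142.50986482  127.33265416] [3.14069991e+00 1.79373814e-04 1.37866473e+00] [-0.3298951   0.12408644 -2.11515287] [ 0.00589852 -0.05960417  0.03925596]
```

View pics/c4.png

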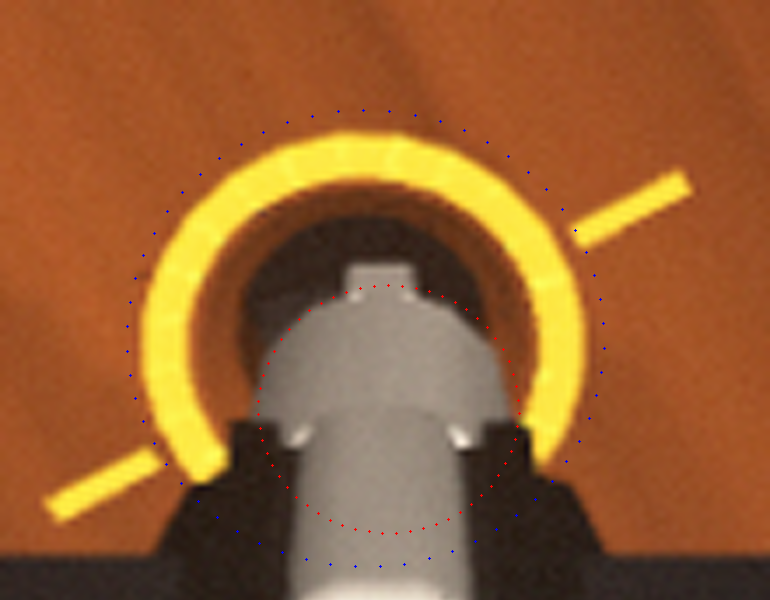

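Call:
carry_out([
  {"dx": -0.001, "dy": -0.0012, "dz": 0.003, "twist": 0},
  {"dx": -0.001, "dy": -0.0012, "dz": 0.007, "twist": 0},
  {"dx": -0.001, "dy": -0.0012, "dz": 0.011, "twist": 0},
  {"dx": -0.001, "dy": -0.0012, "dz": 0.012, "twist": 0},
  {"dx": -0.001, "dy": -0.0012, "dz": 0.012, "twist": 0},
])

```text
t: 6.3
eef_pos: [568.8, -143.6, 114.3]
tcp_rot: [-3.141, -0.0, 1.378]
ft_force: [-0.6, -0.2, -1.8]
opening: 0.104
```

Call:
carry_out([
  {"dx": 0, "dy": 0, "dz": 0.001, "twist": 0},
  {"dx": 0, "dy": 0, "dz": 0.0015, "twist": 0},
  {"dx": 0, "dy": 0, "dz": 0.002, "twist": 0},
  {"dx": 0, "dy": 0, "dz": 0.002, "twist": 0},
])

```text
t: 6.7
eef_pos: [568.9, -143.5, 112.6]
tcp_rot: [3.142, 0.0, 1.378]
ft_force: [0.3, 0.7, -1.8]
opening: 0.106
```

Call:
carry_out([
  {"dx": 0, "dy": 0, "dz": 0.001, "twist": 0},
  {"dx": 0, "dy": 0, "dz": 0.002, "twist": 0},
  {"dx": 0, "dy": 0, "dz": 0.0025, "twist": 0},
  {"dx": 0, "dy": 0, "dz": 0.0025, "twist": 0},
])

```text
t: 7.1
eef_pos: [568.9, -143.5, 110.1]
tcp_rot: [-3.142, 0.0, 1.378]
ft_force: [0.0, 0.6, -2.2]
opening: 0.107
```

Call:
carry_out([
  {"dx": 0, "dy": 0, "dz": 0.001, "twist": 0},
  {"dx": 0, "dy": 0, "dz": 0.0015, "twist": 0},
  {"dx": 0, "dy": 0, "dz": 0.002, "twist": 0},
  {"dx": 0, "dy": 0, "dz": 0.002, "twist": 0},
])

```text
t: 7.5
eef_pos: [568.8, -143.6, 108.1]
tcp_rot: [-3.142, 0.0, 1.378]
ft_force: [0.7, 0.2, -0.9]
opening: 0.107
```

Call:
carry_out([
  {"dx": 0, "dy": 0, "dz": 0.001, "twist": 0},
  {"dx": 0, "dy": 0, "dz": 0.002, "twist": 0},
  {"dx": 0, "dy": 0, "dz": 0.003, "twist": 0},
  {"dx": 0, "dy": 0, "dz": 0.003, "twist": 0},
])

```text
t: 7.9
eef_pos: [568.8, -143.5, 105.0]
tcp_rot: [-3.141, 0.0, 1.378]
ft_force: [-0.6, 0.0, -1.9]
opening: 0.103
```

Call:
carry_out([
  {"dx": 0, "dy": 0, "dz": 0.001, "twist": 0},
  {"dx": 0, "dy": 0, "dz": 0.0015, "twist": 0},
  {"dx": 0, "dy": 0, "dz": 0.002, "twist": 0},
  {"dx": 0, "dy": 0, "dz": 0.002, "twist": 0},
])

```text
t: 8.3
eef_pos: [568.9, -143.5, 103.1]
tcp_rot: [-3.142, 0.0, 1.378]
ft_force: [-0.3, 0.1, -1.3]
opening: 0.101
```

Call:
carry_out([
  {"dx": 0, "dy": 0, "dz": 0.0015, "twist": 0},
  {"dx": 0, "dy": 0, "dz": 0.003, "twist": 0},
  {"dx": 0, "dy": 0, "dz": 0.0045, "twist": 0},
  {"dx": 0, "dy": 0, "dz": 0.0055, "twist": 0},
  {"dx": 0, "dy": 0, "dz": 0.0055, "twist": 0},
])

```text
t: 8.8
eef_pos: [568.8, -143.5, 97.5]
tcp_rot: [-3.141, 0.0, 1.378]
ft_force: [-0.4, -0.6, -1.6]
opening: 0.105
```

Call:
carry_out([
  {"dx": 0, "dy": 0, "dz": 0.0015, "twist": 0},
  {"dx": 0, "dy": 0, "dz": 0.003, "twist": 0},
  {"dx": 0, "dy": 0, "dz": 0.0045, "twist": 0},
  {"dx": 0, "dy": 0, "dz": 0.0055, "twist": 0},
  {"dx": 0, "dy": 0, "dz": 0.0055, "twist": 0},
])

```text
t: 9.3
eef_pos: [568.8, -143.5, 92.0]
tcp_rot: [-3.141, 0.0, 1.378]
ft_force: [-0.1, 0.3, -1.2]
opening: 0.105
```

Call:
carry_out([
  {"dx": 0, "dy": 0, "dz": 0.0005, "twist": 0},
  {"dx": 0, "dy": 0, "dz": 0.001, "twist": 0},
  {"dx": 0, "dy": 0, "dz": 0.0015, "twist": 0},
  {"dx": 0, "dy": 0, "dz": 0.0015, "twist": 0},
])

```text
t: 9.7
eef_pos: [568.9, -143.6, 90.6]
tcp_rot: [-3.142, 0.0, 1.378]
ft_force: [0.1, -0.5, -1.2]
opening: 0.101
```

Call:
carry_out([
  {"dx": 0, "dy": 0, "dz": 0.0003, "twist": 0},
  {"dx": 0, "dy": 0, "dz": 0.0005, "twist": 0},
  {"dx": 0, "dy": 0, "dz": 0.0005, "twist": 0},
])

```text
t: 10.0
eef_pos: [568.9, -143.5, 90.1]
tcp_rot: [3.142, 0.0, 1.378]
ft_force: [-0.4, -0.1, -1.7]
opening: 0.105
```

Call:
carry_out([
  {"dx": 0, "dy": 0, "dz": 0.0003, "twist": 0},
  {"dx": 0, "dy": 0, "dz": 0.0003, "twist": 0},
  {"dx": 0, "dy": 0, "dz": 0.0003, "twist": 0},
])

```text
t: 10.3
eef_pos: [568.9, -143.6, 89.8]
tcp_rot: [3.142, 0.0, 1.378]
ft_force: [0.6, 0.0, -1.0]
opening: 0.103
```

Call:
carry_out([
  {"dx": 0, "dy": 0, "dz": 0.0003, "twist": 0},
  {"dx": 0, "dy": 0, "dz": 0.0003, "twist": 0},
  {"dx": 0, "dy": 0, "dz": 0.0003, "twist": 0},
])

```text
t: 10.6
eef_pos: [568.9, -143.6, 89.5]
tcp_rot: [3.142, 0.0, 1.378]
ft_force: [0.4, 0.1, -1.6]
opening: 0.106
```

Call:
carry_out([
  {"dx": 0, "dy": 0, "dz": 0.0003, "twist": 0},
  {"dx": 0, "dy": 0, "dz": 0.0003, "twist": 0},
  {"dx": 0, "dy": 0, "dz": 0.0003, "twist": 0},
])

```text
t: 10.9
eef_pos: [568.9, -143.6, 89.3]
tcp_rot: [3.141, 0.0, 1.378]
ft_force: [-0.2, -0.0, -0.6]
opening: 0.106
```

Call:
carry_out([
  {"dx": 0, "dy": 0, "dz": 0.0003, "twist": 0},
  {"dx": 0, "dy": 0, "dz": 0.0003, "twist": 0},
  {"dx": 0, "dy": 0, "dz": 0.0003, "twist": 0},
])

```text
t: 11.2
eef_pos: [569.0, -143.6, 89.1]
tcp_rot: [3.141, 0.0, 1.378]
ft_force: [-0.3, 0.3, 3.2]
opening: 0.106
```

Call:
carry_out([
  {"dx": 0, "dy": 0, "dz": 0, "twist": -2},
  {"dx": 0, "dy": 0, "dz": 0, "twist": -4},
  {"dx": 0, "dy": 0, "dz": 0, "twist": -4},
])

```text
t: 11.5
eef_pos: [569.1, -143.6, 89.2]
tcp_rot: [3.141, 0.0, 1.448]
ft_force: [-0.4, 0.1, 3.4]
opening: 0.107
```

```bash
python3 -c "
from h import *
s=state();print(s['eef_pos'],s['tcp_rot'],s['ft_force'],s['moment'])"
```

```text
[ 569.05840518 -143.62964412   89.15869417] [3.14104872e+00 2.02085775e-04 1.44849945e+00] [-0.36980054  0.08520698  3.43905758] [-0.02317868 -0.03279436  0.00726646]
```

Call:
carry_out([
  {"dx": 0, "dy": 0, "dz": 0, "twist": -2},
  {"dx": 0, "dy": 0, "dz": 0, "twist": -4},
  {"dx": 0, "dy": 0, "dz": 0, "twist": -4},
])

```text
t: 11.8
eef_pos: [569.1, -143.6, 89.2]
tcp_rot: [3.141, 0.0, 1.517]
ft_force: [0.5, 0.6, 4.0]
opening: 0.105
```

Call:
carry_out([
  {"dx": 0, "dy": 0, "dz": 0, "twist": -2},
  {"dx": 0, "dy": 0, "dz": 0, "twist": -4},
  {"dx": 0, "dy": 0, "dz": 0, "twist": -4},
])

```text
t: 12.1
eef_pos: [569.1, -143.6, 89.2]
tcp_rot: [3.141, 0.0, 1.587]
ft_force: [-0.5, 0.2, 4.3]
opening: 0.101
```

Call:
carry_out([
  {"dx": 0, "dy": 0, "dz": -0.0001, "twist": -2},
  {"dx": 0, "dy": 0, "dz": -0.0001, "twist": -4},
  {"dx": 0, "dy": 0, "dz": -0.0001, "twist": -4},
])

```text
t: 12.4
eef_pos: [569.1, -143.6, 89.2]
tcp_rot: [3.141, 0.0, 1.656]
ft_force: [-0.2, -0.6, 4.2]
opening: 0.103
```

Call:
carry_out([
  {"dx": 0, "dy": 0, "dz": 0, "twist": -2},
  {"dx": 0, "dy": 0, "dz": 0, "twist": -4},
  {"dx": 0, "dy": 0, "dz": 0, "twist": -4},
])

```text
t: 12.7
eef_pos: [569.1, -143.6, 89.2]
tcp_rot: [3.141, 0.0, 1.726]
ft_force: [0.5, -1.4, 5.1]
opening: 0.103
```

Call:
carry_out([
  {"dx": 0, "dy": 0, "dz": -0.0002, "twist": 0},
  {"dx": 0, "dy": 0, "dz": -0.0002, "twist": 3},
  {"dx": 0, "dy": 0, "dz": -0.0002, "twist": 6},
  {"dx": 0, "dy": 0, "dz": -0.0002, "twist": 8},
  {"dx": 0, "dy": 0, "dz": -0.0002, "twist": 8},
])

```text
t: 13.2
eef_pos: [568.9, -143.5, 89.2]
tcp_rot: [-3.142, 0.0, 1.586]
ft_force: [-0.1, 1.0, 3.2]
opening: 0.111
```

Call:
carry_out([
  {"dx": 0, "dy": 0, "dz": 0, "twist": 2},
  {"dx": 0, "dy": 0, "dz": 0, "twist": 4},
  {"dx": 0, "dy": 0, "dz": 0, "twist": 6},
  {"dx": 0, "dy": 0, "dz": 0, "twist": 6},
])

```text
t: 13.6
eef_pos: [568.8, -143.5, 89.2]
tcp_rot: [-3.141, 0.0, 1.483]
ft_force: [-0.4, -0.2, 2.4]
opening: 0.103
```

Call:
carry_out([
  {"dx": 0, "dy": 0, "dz": 0, "twist": 2},
  {"dx": 0, "dy": 0, "dz": 0, "twist": 4},
  {"dx": 0, "dy": 0, "dz": 0, "twist": 6},
  {"dx": 0, "dy": 0, "dz": 0, "twist": 6},
])

```text
t: 14.0
eef_pos: [568.8, -143.5, 89.1]
tcp_rot: [-3.141, 0.0, 1.379]
ft_force: [-0.3, -0.5, 3.4]
opening: 0.105
```

Call:
carry_out([
  {"dx": 0, "dy": 0, "dz": 0, "twist": 2},
  {"dx": 0, "dy": 0, "dz": 0, "twist": 4},
  {"dx": 0, "dy": 0, "dz": 0, "twist": 4},
])

```text
t: 14.3
eef_pos: [568.8, -143.5, 89.1]
tcp_rot: [-3.141, 0.0, 1.309]
ft_force: [-0.4, 0.2, 1.8]
opening: 0.104
```

Call:
carry_out([
  {"dx": 0, "dy": 0, "dz": 0.0001, "twist": 2},
  {"dx": 0, "dy": 0, "dz": 0.0001, "twist": 4},
  {"dx": 0, "dy": 0, "dz": 0.0001, "twist": 4},
])

```text
t: 14.6
eef_pos: [568.8, -143.5, 89.0]
tcp_rot: [-3.141, 0.0, 1.24]
ft_force: [-0.9, -0.5, 1.6]
opening: 0.102
```

Call:
carry_out([
  {"dx": 0, "dy": 0, "dz": 0, "twist": 2},
  {"dx": 0, "dy": 0, "dz": 0, "twist": 4},
  {"dx": 0, "dy": 0, "dz": 0, "twist": 4},
])

```text
t: 14.9
eef_pos: [568.6, -143.4, 88.9]
tcp_rot: [-3.141, 0.0, 1.17]
ft_force: [0.2, 0.0, 0.0]
opening: 0.101
```

Call:
carry_out([
  {"dx": 0, "dy": 0, "dz": 0.0002, "twist": 0},
  {"dx": 0, "dy": 0, "dz": 0.0002, "twist": 0},
  {"dx": 0, "dy": 0, "dz": 0.0002, "twist": 0},
])

```text
t: 15.2
eef_pos: [568.7, -143.5, 88.8]
tcp_rot: [-3.141, 0.0, 1.17]
ft_force: [-0.6, 0.7, -0.8]
opening: 0.106
```

Call:
carry_out([
  {"dx": 0, "dy": 0, "dz": 0.0002, "twist": 0},
  {"dx": 0, "dy": 0, "dz": 0.0004, "twist": 0},
  {"dx": 0, "dy": 0, "dz": 0.0004, "twist": 0},
])

```text
t: 15.5
eef_pos: [568.9, -143.5, 88.5]
tcp_rot: [-3.142, 0.0, 1.169]
ft_force: [-0.4, -0.0, -0.8]
opening: 0.099
```

Call:
carry_out([
  {"dx": 0, "dy": 0, "dz": 0.0002, "twist": 0},
  {"dx": 0, "dy": 0, "dz": 0.0004, "twist": 0},
  {"dx": 0, "dy": 0, "dz": 0.0004, "twist": 0},
])

```text
t: 15.8
eef_pos: [568.9, -143.5, 88.2]
tcp_rot: [3.142, 0.0, 1.169]
ft_force: [-1.3, -0.2, 0.0]
opening: 0.103
```

The force stays low while the key sinks, so the blade is in the slot. I'll continue down carefully.

Call:
carry_out([
  {"dx": 0, "dy": 0, "dz": 0.0004, "twist": 0},
  {"dx": 0, "dy": 0, "dz": 0.0008, "twist": 0},
  {"dx": 0, "dy": 0, "dz": 0.0012, "twist": 0},
  {"dx": 0, "dy": 0, "dz": 0.0012, "twist": 0},
])

```text
t: 16.2
eef_pos: [568.9, -143.5, 86.9]
tcp_rot: [3.142, 0.0, 1.169]
ft_force: [-1.1, -0.2, 2.1]
opening: 0.103
```

Call:
carry_out([
  {"dx": 0, "dy": 0, "dz": 0.0004, "twist": 0},
  {"dx": 0, "dy": 0, "dz": 0.0008, "twist": 0},
  {"dx": 0, "dy": 0, "dz": 0.0012, "twist": 0},
  {"dx": 0, "dy": 0, "dz": 0.0012, "twist": 0},
])

```text
t: 16.6
eef_pos: [568.9, -143.5, 85.7]
tcp_rot: [3.142, 0.0, 1.169]
ft_force: [-1.1, 0.4, 3.0]
opening: 0.105
```

Call:
carry_out([
  {"dx": 0, "dy": 0, "dz": 0, "twist": 1},
  {"dx": 0, "dy": 0, "dz": 0, "twist": 2},
  {"dx": 0, "dy": 0, "dz": 0, "twist": 2},
])

```text
t: 16.9
eef_pos: [568.9, -143.5, 85.5]
tcp_rot: [-3.142, 0.0, 1.133]
ft_force: [0.4, 1.1, -0.1]
opening: 0.104
```

```bash
python3 -c "
from h import *
s=state();print(s['eef_pos'],s['tcp_rot'],s['ft_force'],s['moment'])"
```

```text
[ 568.89736529 -143.54905546   85.53414038] [-3.14154401e+00  6.99204099e-05  1.13289976e+00] [ 0.42289581  1.11435074 -0.13428941] [ 0.09771731  0.10088929 -0.02844124]
```

Freed by the small turn; down again.

Call:
carry_out([
  {"dx": 0, "dy": 0, "dz": 0.0004, "twist": 0},
  {"dx": 0, "dy": 0, "dz": 0.0008, "twist": 0},
  {"dx": 0, "dy": 0, "dz": 0.0012, "twist": 0},
  {"dx": 0, "dy": 0, "dz": 0.0015, "twist": 0},
  {"dx": 0, "dy": 0, "dz": 0.0015, "twist": 0},
])

```text
t: 17.4
eef_pos: [568.9, -143.6, 84.2]
tcp_rot: [-3.142, 0.0, 1.134]
ft_force: [-0.6, 1.6, -0.9]
opening: 0.103
```

Call:
carry_out([
  {"dx": 0, "dy": 0, "dz": 0.0004, "twist": 0},
  {"dx": 0, "dy": 0, "dz": 0.0008, "twist": 0},
  {"dx": 0, "dy": 0, "dz": 0.0012, "twist": 0},
  {"dx": 0, "dy": 0, "dz": 0.0012, "twist": 0},
])

```text
t: 17.8
eef_pos: [568.9, -143.5, 83.0]
tcp_rot: [-3.142, 0.0, 1.134]
ft_force: [0.2, 0.6, 0.4]
opening: 0.105
```

Call:
carry_out([
  {"dx": 0, "dy": 0, "dz": 0.0003, "twist": 0},
  {"dx": 0, "dy": 0, "dz": 0.0006, "twist": 0},
  {"dx": 0, "dy": 0, "dz": 0.0008, "twist": 0},
  {"dx": 0, "dy": 0, "dz": 0.0008, "twist": 0},
])

```text
t: 18.2
eef_pos: [568.9, -143.5, 82.2]
tcp_rot: [3.142, 0.0, 1.134]
ft_force: [-1.1, 0.7, 0.2]
opening: 0.105
```

Call:
carry_out([
  {"dx": 0, "dy": 0, "dz": 0.0002, "twist": 0},
  {"dx": 0, "dy": 0, "dz": 0.0004, "twist": 0},
  {"dx": 0, "dy": 0, "dz": 0.0004, "twist": 0},
])

```text
t: 18.5
eef_pos: [568.9, -143.5, 81.8]
tcp_rot: [3.142, 0.0, 1.134]
ft_force: [-0.8, 0.6, 0.9]
opening: 0.105
```

Call:
carry_out([
  {"dx": 0, "dy": 0, "dz": 0.0002, "twist": 0},
  {"dx": 0, "dy": 0, "dz": 0.0002, "twist": 0},
  {"dx": 0, "dy": 0, "dz": 0.0002, "twist": 0},
])

```text
t: 18.8
eef_pos: [568.9, -143.5, 81.8]
tcp_rot: [3.141, 0.0, 1.134]
ft_force: [-2.3, 1.7, 4.4]
opening: 0.103
```

Call:
carry_out([
  {"dx": 0, "dy": 0, "dz": 0.0002, "twist": 0},
  {"dx": 0, "dy": 0, "dz": 0.0002, "twist": 0},
  {"dx": 0, "dy": 0, "dz": 0.0002, "twist": 0},
])

```text
t: 19.1
eef_pos: [568.9, -143.6, 81.8]
tcp_rot: [3.141, 0.0, 1.134]
ft_force: [-3.3, 1.7, 8.3]
opening: 0.107
```

Call:
carry_out([
  {"dx": 0, "dy": 0, "dz": -0.0003, "twist": 0},
  {"dx": 0, "dy": 0, "dz": -0.0003, "twist": 3},
  {"dx": 0, "dy": 0, "dz": -0.0003, "twist": 6},
  {"dx": 0, "dy": 0, "dz": -0.0003, "twist": 8},
  {"dx": 0, "dy": 0, "dz": -0.0003, "twist": 8},
])

```text
t: 19.6
eef_pos: [569.2, -143.7, 81.8]
tcp_rot: [3.141, -0.0, 0.994]
ft_force: [-0.8, 0.8, 2.8]
opening: 0.105
```

```bash
python3 -c "
from h import *
s=state();print(s['eef_pos'],s['tcp_rot'],s['ft_force'],s['moment'])"
```

```text
[ 569.24266792 -143.71855553   81.8068696 ] [ 3.14060527e+00 -1.07232439e-04  9.93799171e-01] [-0.83005596  0.81236788  2.80059685] [ 0.03957382 -0.02479023  0.00989461]
```

Call:
carry_out([
  {"dx": 0, "dy": 0, "dz": 0, "twist": 3},
  {"dx": 0, "dy": 0, "dz": 0, "twist": 6},
  {"dx": 0, "dy": 0, "dz": 0, "twist": 8},
  {"dx": 0, "dy": 0, "dz": 0, "twist": 8},
])

```text
t: 20.0
eef_pos: [568.9, -143.4, 81.8]
tcp_rot: [-3.142, -0.0, 0.855]
ft_force: [-1.1, 2.5, 4.1]
opening: 0.103
```

Call:
carry_out([
  {"dx": 0, "dy": 0, "dz": 0, "twist": 3},
  {"dx": 0, "dy": 0, "dz": 0, "twist": 6},
  {"dx": 0, "dy": 0, "dz": 0, "twist": 8},
  {"dx": 0, "dy": 0, "dz": 0, "twist": 8},
])

```text
t: 20.4
eef_pos: [568.9, -143.4, 81.8]
tcp_rot: [-3.142, -0.0, 0.716]
ft_force: [-1.2, 3.3, 4.2]
opening: 0.107
```

```bash
python3 -c "
from h import *
s=state();print(s['eef_pos'],s['tcp_rot'],s['ft_force'],s['moment'])"
```

```text
[ 568.90556156 -143.37070704   81.77934883] [-3.14151223e+00 -8.69443812e-05  7.16255358e-01] [-1.15165687  3.34486297  4.22093958] [0.67552819 0.29902829 0.07522122]
```

Call:
carry_out([
  {"dx": 0.0001, "dy": -0.0003, "dz": -0.0001, "twist": 3},
  {"dx": 0.0001, "dy": -0.0003, "dz": -0.0001, "twist": 6},
  {"dx": 0.0001, "dy": -0.0003, "dz": -0.0001, "twist": 8},
  {"dx": 0.0001, "dy": -0.0003, "dz": -0.0001, "twist": 8},
])

```text
t: 20.8
eef_pos: [568.8, -143.3, 81.8]
tcp_rot: [3.141, -0.0, 0.577]
ft_force: [-1.1, 1.1, 3.7]
opening: 0.102
```

Call:
carry_out([
  {"dx": 0, "dy": 0, "dz": 0, "twist": 2},
  {"dx": 0, "dy": 0, "dz": 0, "twist": 4},
  {"dx": 0, "dy": 0, "dz": 0, "twist": 6},
  {"dx": 0, "dy": 0, "dz": 0, "twist": 6},
])

```text
t: 21.2
eef_pos: [568.8, -143.2, 81.8]
tcp_rot: [3.141, -0.0, 0.472]
ft_force: [-0.4, 1.2, 2.6]
opening: 0.102
```

```bash
python3 -c "
from h import *
s=state();print(s['eef_pos'],s['tcp_rot'],s['ft_force'],s['moment'])"
```

```text
[ 568.8190033  -143.24151521   81.78237826] [ 3.14148155e+00 -5.70941023e-05  4.72394943e-01] [-0.4468166   1.15227513  2.55779153] [0.39910221 0.23498746 0.03040902]
```

Call:
carry_out([
  {"dx": 0, "dy": 0, "dz": 0, "twist": 1.5},
  {"dx": 0, "dy": 0, "dz": 0, "twist": 3},
  {"dx": 0, "dy": 0, "dz": 0, "twist": 4},
  {"dx": 0, "dy": 0, "dz": 0, "twist": 4},
])

```text
t: 21.6
eef_pos: [568.8, -143.2, 81.8]
tcp_rot: [3.141, -0.0, 0.4]
ft_force: [-0.3, 1.9, 2.9]
opening: 0.103
```

```bash
python3 -c "
from h import *
s=state();print(s['eef_pos'],s['tcp_rot'],s['ft_force'],s['moment'])"
```

```text
[ 568.82375021 -143.23870304   81.81561753] [ 3.14148795e+00 -9.62834034e-05  4.00405500e-01] [-0.3230583   1.85708706  2.88972675] [0.52027352 0.14041918 0.07473403]
```

Call:
carry_out([
  {"dx": 0, "dy": 0, "dz": 0, "twist": 1},
  {"dx": 0, "dy": 0, "dz": 0, "twist": 2},
  {"dx": 0, "dy": 0, "dz": 0, "twist": 2},
])

```text
t: 21.9
eef_pos: [568.8, -143.2, 81.8]
tcp_rot: [3.142, 0.0, 0.365]
ft_force: [0.0, 2.7, 2.4]
opening: 0.104
```

```bash
python3 -c "
from h import *
s=state();print(s['eef_pos'],s['tcp_rot'],s['ft_force'],s['moment'])"
```

```text
[ 568.75935946 -143.23441204   81.7782639 ] [3.14157781e+00 3.71695331e-05 3.65112548e-01] [0.02301458 2.70459837 2.4033893 ] [0.48434221 0.08847731 0.1329537 ]
```

Call:
carry_out([
  {"dx": 0, "dy": 0, "dz": 0, "twist": 1},
  {"dx": 0, "dy": 0, "dz": 0, "twist": 1.5},
  {"dx": 0, "dy": 0, "dz": 0, "twist": 1.5},
])

```text
t: 22.2
eef_pos: [568.8, -143.2, 81.8]
tcp_rot: [3.142, -0.0, 0.339]
ft_force: [-0.4, 1.9, 1.7]
opening: 0.105
```

```bash
python3 -c "
from h import *
s=state();print(s['eef_pos'],s['tcp_rot'],s['ft_force'],s['moment'])"
```

```text
[ 568.78489145 -143.2389077    81.83027248] [ 3.14151110e+00 -1.83241969e-05  3.39361000e-01] [-0.37547296  1.85448765  1.73484397] [0.54015772 0.10140184 0.0347685 ]
```

Call:
carry_out([
  {"dx": 0, "dy": 0, "dz": 0, "twist": 1},
  {"dx": 0, "dy": 0, "dz": 0, "twist": 1.5},
  {"dx": 0, "dy": 0, "dz": 0, "twist": 1.5},
])

```text
t: 22.5
eef_pos: [568.8, -143.2, 81.8]
tcp_rot: [3.142, 0.0, 0.313]
ft_force: [-1.0, 2.4, 2.1]
opening: 0.103
```

Run:
```python
from h import *
s=state();print(s['eef_pos'],s['tcp_rot'],s['ft_force'],s['moment'])
c=camera_info("wrist");p,d=read_camera("wrist");s=state();print(s['ft_force'],s['moment'])
im=p[:,:,::-1];cv2.imwrite("pics/w5.png",im)
cv2.imwrite("pics/c5.png",cv2.resize(im[200:360,230:410],(720,600),interpolation=cv2.INTER_CUBIC))
```

```text
[ 568.77974665 -143.24535239   81.80495479] [3.14153173e+00 7.94342023e-06 3.13104963e-01] [-1.01404193  2.35823253  2.07449847] [0.62300594 0.07249653 0.08261852]
[0.18058293 1.77502821 1.26347741] [0.65097209 0.02562556 0.05246134]
```

View pics/c5.png

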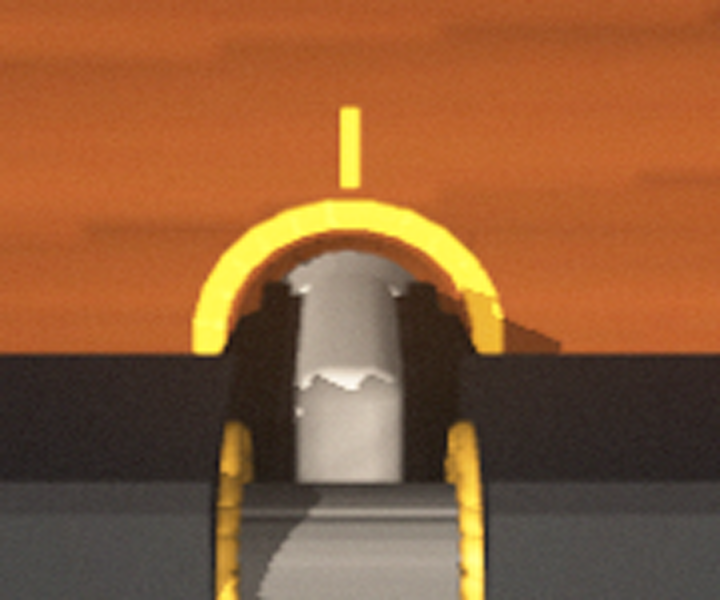

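The crop shows the bow centred under the brass mark, both at about u=350 and parallel. I'll make one gentle turn to feel the stop.

Call:
carry_out([
  {"dx": 0, "dy": 0, "dz": 0, "twist": 0.7},
  {"dx": 0, "dy": 0, "dz": 0, "twist": 1.5},
  {"dx": 0, "dy": 0, "dz": 0, "twist": 1.5},
])

```text
t: 22.85
eef_pos: [568.8, -143.2, 81.8]
tcp_rot: [3.142, 0.0, 0.287]
ft_force: [-0.1, 1.7, 0.8]
opening: 0.106
```

```bash
python3 -c "
from h import *
s=state();print(s['eef_pos'],s['tcp_rot'],s['ft_force'],s['moment'])"
```

```text
[ 568.75596076 -143.21647584   81.8003715 ] [3.14157725e+00 4.58755098e-05 2.86628613e-01] [-0.09683929  1.67499071  0.84723575] [0.60842448 0.04620186 0.05461476]
```

Call:
carry_out([
  {"dx": 0, "dy": 0, "dz": 0, "twist": 0.7},
  {"dx": 0, "dy": 0, "dz": 0, "twist": 1.5},
  {"dx": 0, "dy": 0, "dz": 0, "twist": 1.5},
])

```text
t: 23.15
eef_pos: [568.8, -143.2, 81.8]
tcp_rot: [3.142, 0.0, 0.26]
ft_force: [-0.7, 2.4, 1.5]
opening: 0.103
```

```bash
python3 -c "
from h import *
s=state();print(s['eef_pos'],s['tcp_rot'],s['ft_force'],s['moment'])"
```

```text
[ 568.76145419 -143.23218048   81.80706486] [3.14155910e+00 4.02468085e-05 2.60464252e-01] [-0.66164625  2.38904674  1.53634004] [ 0.70055636 -0.02750226  0.04265187]
```

Call:
carry_out([
  {"dx": 0, "dy": 0, "dz": 0, "twist": 0.7},
  {"dx": 0, "dy": 0, "dz": 0, "twist": 1.5},
  {"dx": 0, "dy": 0, "dz": 0, "twist": 1.5},
])

```text
t: 23.45
eef_pos: [568.8, -143.2, 81.8]
tcp_rot: [3.142, 0.0, 0.234]
ft_force: [-0.6, 3.0, 0.2]
opening: 0.108
```

```bash
python3 -c "
from h import *
s=state();print(s['eef_pos'],s['tcp_rot'],s['ft_force'],s['moment'])"
```

```text
[ 568.76793679 -143.23490355   81.81934092] [3.14151294e+00 1.11988185e-05 2.34322941e-01] [-0.59518276  3.00917828  0.22298831] [ 0.70795873 -0.0130266   0.12964863]
```

Call:
carry_out([
  {"dx": 0, "dy": 0, "dz": 0, "twist": -1.5},
  {"dx": 0, "dy": 0, "dz": 0, "twist": -3},
  {"dx": 0, "dy": 0, "dz": 0, "twist": -3},
  {"dx": 0, "dy": 0, "dz": 0, "twist": -3},
])

```text
t: 23.85
eef_pos: [568.8, -143.4, 81.8]
tcp_rot: [3.141, 0.0, 0.287]
ft_force: [-0.9, 0.9, -0.6]
opening: 0.102
```

Call:
carry_out([
  {"dx": 0, "dy": 0, "dz": 0, "twist": 0},
  {"dx": 0, "dy": 0, "dz": 0, "twist": 0},
  {"dx": 0, "dy": 0, "dz": 0, "twist": 0},
  {"dx": 0, "dy": 0, "dz": 0, "twist": 0},
  {"dx": 0, "dy": 0, "dz": 0, "twist": 0},
], grip=0.05)

```text
t: 24.35
eef_pos: [568.8, -143.3, 81.8]
tcp_rot: [3.141, -0.0, 0.287]
ft_force: [0.9, -0.1, -0.5]
opening: 0.47
```

Call:
carry_out([
  {"dx": 0, "dy": 0, "dz": 0, "twist": 0},
  {"dx": 0, "dy": 0, "dz": 0, "twist": 0},
  {"dx": 0, "dy": 0, "dz": 0, "twist": 0},
])

```text
t: 24.65
eef_pos: [568.8, -143.3, 81.8]
tcp_rot: [3.141, 0.0, 0.287]
ft_force: [-0.1, -0.5, -0.7]
opening: 0.525
```

Released without any disturbance. I'll lift clear, step back along tool −x so the wrist camera can see the key, and check.

Call:
carry_out([
  {"dx": 0, "dy": 0, "dz": -0.02, "twist": 0},
  {"dx": 0, "dy": 0, "dz": -0.05, "twist": 0},
  {"dx": 0, "dy": 0, "dz": -0.09, "twist": 0},
  {"dx": 0, "dy": 0, "dz": -0.12, "twist": 0},
  {"dx": -0.03, "dy": 0, "dz": -0.12, "twist": 0},
])

```text
t: 25.15
eef_pos: [542.9, -152.0, 205.6]
tcp_rot: [3.137, -0.006, 0.289]
ft_force: [-1.2, -0.6, -1.1]
opening: 0.525
```

Call:
carry_out([
  {"dx": 0, "dy": 0, "dz": 0, "twist": 0},
  {"dx": 0, "dy": 0, "dz": 0, "twist": 0},
])

```text
t: 25.35
eef_pos: [539.9, -151.9, 202.0]
tcp_rot: [3.141, -0.0, 0.287]
ft_force: [0.0, 0.5, 0.1]
opening: 0.526
```

Run:
```python
from h import *
c=camera_info("wrist");s=state();p,d=read_camera("wrist");im=p[:,:,::-1].copy()
P=[];
for v in range(100,320):
  for u in range(220,420):
    if d[v,u]>0:
      o,r=ray(c,u,v);X=o+r*d[v,u]
      if 111<X[2]<125 and np.hypot(X[0]-569,X[1]+143)<30:P.append([*X,u,v])
P=np.array(P);print(s["eef_pos"],len(P))
if len(P):
  print(P.mean(0).round(1),np.median(P[:,2]),cv2.minAreaRect(P[:,:2].astype(np.float32)))
x0,y0=220,100
cv2.imwrite("pics/c6.png",cv2.resize(im[100:250,220:420],(800,600),interpolation=cv2.INTER_CUBIC))
```

```text
[ 539.93497953 -151.87636969  202.00791693] 659
[ 569.  -142.8  116.9  316.3  202.8] 117.09627005161704 ((568.2896118164062, -143.12521362304688), (28.05518913269043, 9.698267936706543), 16.10590171813965)
```

View pics/c6.png

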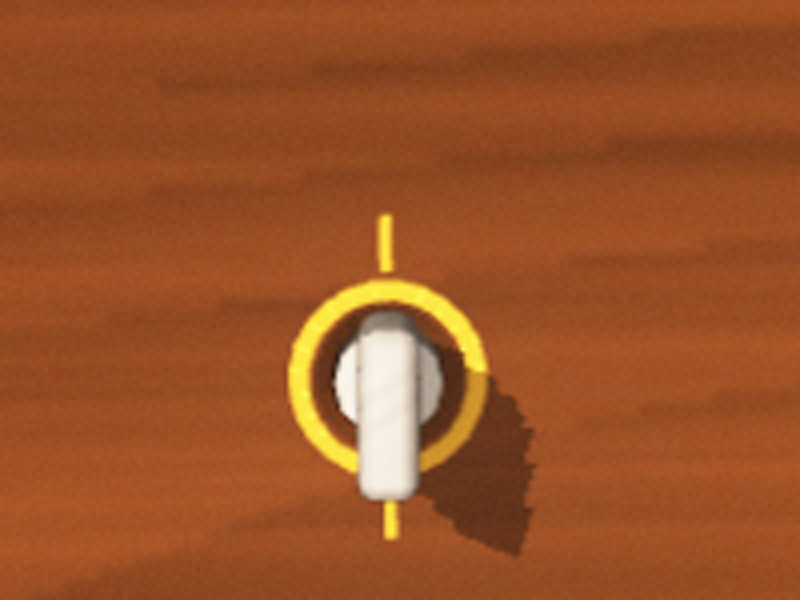

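```bash
python3 -c "
from cell import *
print(job_done())"
```

```text
the job is handed in; nothing more can be done
None
```

The key stands fully home in the lock with its bow along the brass marks. The gripper has let go and is lifted clear. I handed the job in at about 25 s; no verdict is reported.

**What I did:**
- I took the steel key from the watch stand and lowered it into the lock without touching the sides.
- I leaned about 3–6 N on the cam. The reading went slightly over the advised 5 N during the first sweep, counter-clockwise, so I eased off.
- The blade dropped into the slot at about 0.85 rad from the marks. I followed it to the floor, peaking at about 10 N, and turned it clockwise.

**Last checks:**
- **Depth:** the top of the bow measured 117.1 mm above the work surface, against 117 mm when fully home.
- **Position:** the key is within about 0.5 mm of the lock's axis.
- **Bow direction:** 16.1° against 17.6–19° measured for the marks. That is at most 0.05 rad off, within the 0.15 rad allowed.

**Unsure:**
- **The stop:** I never felt it clearly. The turning moment only rose to about 0.13 N m, and one earlier reading was just as high. I turned about 5° past the marks, backed off about 3°, then let go.
- **The bystanders:** I did not look at the tray things again after the grasp. The arm's path stayed clear of them.

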